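# Lay the book on the press bed and nip it

## Task

Push the standing blue book over from near its top so that it falls flat onto the drawn-out bed of the hand press and lies inside the brass corner marks. Then push the bed fully home under the platen by its knob, and push the lever down until the platen bears firmly on the book; leave the lever down. Do it all by pushing with the fingers: do not lift or carry the book, and leave the candle holder, cup, flask and trays where they stand.

Things in the scene. Friction and masses are not known exactly. Their poses are not given: they have to be found in the camera images.
- book: Small blue bound book, 95 wide (own x) x 30 thick (own y) x 130 mm tall (own z), stiff, about 0.3 kg, standing on its tail edge at the right (-y of bed_mark) end of the bed, a cover facing the marks. Origin: centre of its foot. Pushed near its top along +y of bed_mark it tips about its lower edge without sliding; after some 30 mm at the top it falls by itself across the marks.
- book_center (a point): Centre of the book, 65 mm along the book's own z from its foot.
- bed_mark (a point): Centre of the 115 (x) x 150 mm (y) rectangle shown by four inlaid brass corner marks, on top of the press's sliding steel bed (134 x 220 mm, top 75 mm above the table); rides with the bed. x: the bed's travel, away from the robot and in under the platen; y: to the robot's left, the way the book is to fall; z up. The press's teak stand is 40 mm high, 300 mm wide along y.
- bed (a joint): Travel of the bed in m: 0 drawn out (start), 0.130 fully home at its stop, with the marks centred under the platen. Slides with about 2.5 N and stays where it is left.
- bed_knob (a point): Middle of the upright turned pale boxwood knob at the middle of the bed's front edge, 79 mm along -x of bed_mark and 33 mm above the bed's top. The knob is 24 mm in diameter here; its top is 17 mm higher, its foot 37 mm lower. Push it along +x of bed_mark from the robot's side.
- lever (a joint): Press lever angle in rad: 0 raised (start), grows as the handle is pushed down; the platen sinks 70 mm per rad. With the book lying under it, the platen meets the book at about 0.34; with nothing there the lever goes to 0.5. Moves with about 3 to 4 N at the handle, stays where it is left.
- lever_tip (a point): Centre of the dark-wood lever handle (26 mm in diameter, 72 mm long, along y of bed_mark) at the left end of the press. The lever turns about a level pin, along x of bed_mark, 265 mm to the right of this point, and starts 0.2 rad above level: this point sinks nearly straight down, about 90 mm, until the platen meets the book. Only the stand's edge lies below it.
- platen: Dark iron platen, 115 (x) x 170 (y) x 16 mm, under the press head between two columns (22 mm thick, 260 mm apart along y). The head is an iron bar 42 (x) x 290 (y) mm, 164 to 204 mm above the table; the lever's fulcrum cheeks rise to 262 mm. Origin: centre of its underside, 129 mm above the table when raised. Axes as bed_mark.
- candle: Brass candle holder with a short candle, 96 mm across the foot, 128 mm tall; leave alone. Origin: centre of its underside.
- cup: Cracked brown stoneware sake cup, 60 mm across, 45 mm tall; leave alone. Origin: centre of its underside.
- flask: Brown stoneware sake flask, 70 mm across, 135 mm tall; leave alone. Origin: centre of its underside.
- tray1: Lowest of a stack of three boxwood trays, each 160 x 120 x 28 mm; leave alone. Origin: centre of its underside.
- tray2: Middle tray of the stack; leave alone. Origin: centre of its underside.
- tray3: Top tray of the stack (stack 84 mm tall); leave alone. Origin: centre of its underside.
Mind the look-alikes: they are no part of the job. Leave any green or pink look-alike of the book alone.

How it is judged:
By the outcome, as a careful person would: the job done as asked, in the order asked, and still so for the second after the job is handed in, with the robot touching nothing.
It also fails if it takes over 51 s, if anything falls off the work surface, if the arm or the gripper's body presses on something with over 40 N, if the wrist force passes 120 N, or if a joint passes its speed limit or range.

## Robot

A 6-joint arm with a two-finger parallel gripper is mounted at the origin on the work surface. World frame = base frame: x ahead of the robot, y to its left, z up, the work surface at z = 0. Lengths are in m, angles in rad, forces in N, time in s.
With the tool pointing down it reaches from about 0.35 to 0.925 m from the base axis. Payload 6.4 kg.
Tool frame: the origin (TCP) lies on the mounting face of the last link; the fingertips stand 173 mm ahead of it and the grasp point (between the pads) lies 155 mm ahead of it; z points along the fingers, y is the line along which they close (so a half turn about z gives the same grasp; the last joint's range is limited). The gripper opens to 85 mm and grips with 20 to 120 N. Pads are 22 mm wide; open, the fingers measure 114 mm over their backs; the gripper's body (76 mm by 85 mm) begins 54 mm behind the grasp point. The pads swing forward as they close: fully open they stand 13 mm farther back than shut.
Start: joints at [-1.479, 0.245, 1.558, -0, 1.339, -0.174], TCP at [0.171, -0.627, 0.405] pointing down, gripper open.
Joint ranges: [-3.13, 3.13], [-1.02, 2.26], [0.13, 2.54], [-0.95, 4.09], [0.21, 2.88], [-2.74, 2.74]. Speed limits (rad/s): [2.57, 2.57, 3.14, 3.14, 3.14, 3.14].

## Interface

Orientations are given as a unit quaternion [x, y, z, w].
In Python, from workcell import env, viewer, sign_off gives the robot as it stands.
- The arm moves only by the tool jog_arm, never from a script. Its arguments are lists of equal length, an entry for each row: "delta_pos": the shift along the tool's x, y, z scaled (see below), a list of three; "twist": the turn, a rotation vector about the tool's x, y, z scaled (see below), a list of three; "grip": the closure, from 0 (fully open) to 1 (shut). A call has exactly 10 rows; each row is the pose to reach, as a shift and turn from the pose commanded when the call began, along the tool's axes at that moment; what a row does not reach only later rows make up. The controller multiplies each number of a shift by 0.6 m and each number of a turn by pi/2 rad. A row lasts 1/8 s, in which the tool goes at most 62.5 mm and 10.7 degrees, less where a joint would pass 70% of its speed; a pose out of reach is approached as far as the arm can. A call with a number of a shift or a turn outside -1 to 1 is refused whole. A call with a gripper value outside its range is refused whole. The fingers move at their own pace and stop on an object; "newtons" is the grip in N (left out, the last holds). Time passes only in rows, so rows that repeat a pose let the fingers close, or fill a call up. It gives the time, the measured TCP pose, the force, the opening and the grip force at its end, in the units of the state.
- env.get_obs(): the state, without advancing time (a new reading comes with each control period).
- viewer.get_image(name): name is "scene" or "top" or "wrist"; returns the picture (480x640x3 uint8, red, green, blue); there is no depth.
- viewer.camera_info(name): a dict with "mtx" (3x3 intrinsics, pixels), "distortion" ([k1, k2, p1, p2, k3] as OpenCV has them; the pictures are not rectified), "R" (3x3) and "t" (3): a world point X has camera coordinates R X + t; the wrist camera has in their place "hand_eye" (4x4, takes a point from camera to tool coordinates, whose origin is the TCP and whose axes are the flange's). Camera axes: x right, y down, z forward; pixel columns grow to the right and rows downward; lengths in m; the calibration is good to about 2 mm. A picture is of the moment at which its call begins: read the wrist's pose just before it. camera_info takes no time and is no camera call.
- sign_off(): hands the job in; it is judged then, once.
The state is a dict: "clock": time; "joint_pos": joint angles; "joint_velocities": joint speeds; "joint_efforts": joint torques, N m; "tool_pos": TCP position; "tcp_rot": TCP orientation; "ft_force": force on the tool from outside, world axes, zero at the start; "moment": the same for the moment, N m; "grip_width": opening from 0.0 (shut) to 1.0 (fully open); "gripper_force": force on a finger pad.
Only numpy, scipy, OpenCV 4.12 (cv2) and the standard library are available. Lean on these libraries where they do the work, as an engineer would, in place of code of your own. Each camera call takes 0.05 s, during which the arm holds its last target. There are 200 camera calls.

## Working session

There is one attempt and no reset: what is moved stays moved. The work goes in short steps, Python scripts to look and compute and a tool call to move; the robot and the scene stay as the last step left them, time stands still between calls to the robot, and variables do not carry over. Pictures are saved under pics/ and viewed, at most 10 in all, crops included, and the job is handed in when it is done.

Besides the shell and the picture viewer there is one more tool, called after "Call:" as name(argument=value, ...) on one line, values as JSON. jog_arm: Moves the arm, as the interface text tells. Shifts and turns lie within -1 to 1; 1 stands for 0.6 m of shift or pi/2 rad of turn. Its arguments: {"type":"object","properties":{"delta_pos":{"type":"array"},"twist":{"type":"array"},"grip":{"type":"array"},"newtons":{"type":"number"}},"required":["delta_pos","twist","grip"]}

```bash
mkdir -p pics; python3 - <<'E'
from workcell import env, viewer
import cv2,numpy as np
for n in("scene","top"):
    cv2.imwrite(f"pics/{n}0.png",viewer.get_image(n)[:,:,::-1])
    c=viewer.camera_info(n);print(n,{k:np.round(v,4).tolist() for k,v in c.items()})
print(env.get_obs())
E
```

```text
scene {'mtx': [[616.1192, 0.0, 330.3222], [0.0, 616.1192, 227.3669], [0.0, 0.0, 1.0]], 'distortion': [-0.1484, 0.0, 0.0, 0.0, 0.0], 'R': [[-0.6563, 0.7544, -0.004], [0.6246, 0.5404, -0.5638], [-0.4232, -0.3726, -0.8259]], 't': [0.4729, -0.1184, 1.6287]}
top {'mtx': [[595.9615, 0.0, 317.8217], [0.0, 595.9615, 239.7641], [0.0, 0.0, 1.0]], 'distortion': [0.0178, 0.0, 0.0, 0.0, 0.0], 'R': [[0.0022, -0.9999, -0.0135], [-0.9802, 0.0005, -0.1982], [0.1982, 0.0136, -0.9801]], 't': [-0.1683, 0.54, 1.5347]}
{'clock': 0.1, 'joint_pos': array([-1.47910954e+00,  2.45717310e-01,  1.55889328e+00, -2.60138780e-05,
        1.33872906e+00, -1.74105238e-01]), 'joint_velocities': array([ 0.00035031, -0.00117856, -0.00165492,  0.0014376 , -0.00166626,
       -0.00046987]), 'joint_efforts': array([-2.46542386e-04, -4.30668962e+01, -3.27130151e+01, -1.39128488e-04,
        2.84637666e-03,  4.29430060e-06]), 'tool_pos': array([ 0.17071881, -0.62696374,  0.40370686]), 'tcp_rot': array([ 9.91181538e-01,  1.32508098e-01,  2.33410662e-05, -8.73277299e-04]), 'ft_force': array([-0.80894351, -0.78222048, -0.0959999 ]), 'moment': array([-0.01092816,  0.00468244, -0.0291764 ]), 'gripper_force': 0.0, 'grip_width': 1.0005275246261705}
```

View pics/scene0.png

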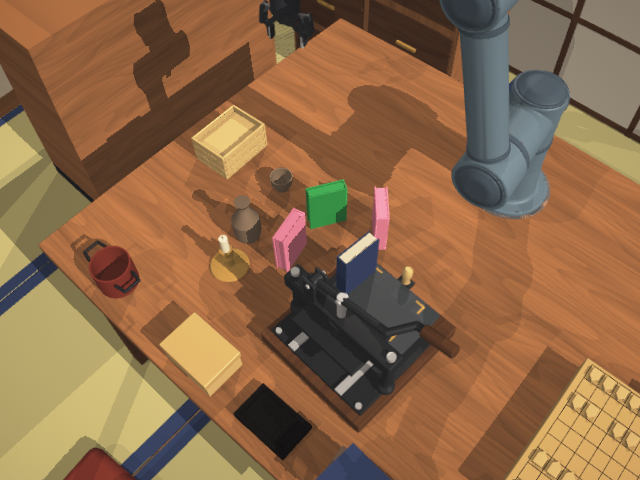

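View pics/top0.png

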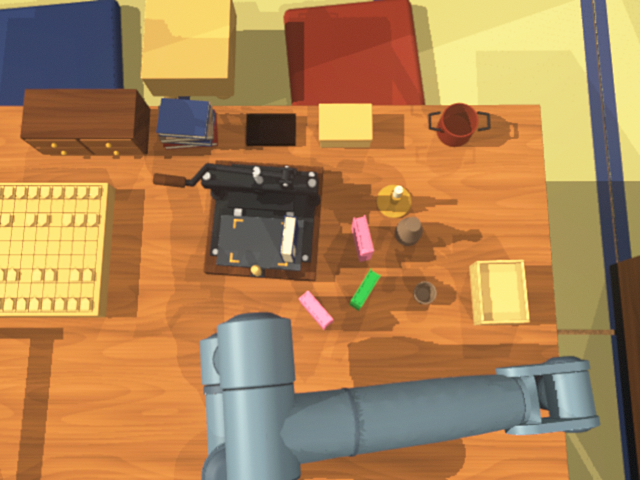

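The top view shows the press at about (205-325, 160-278), the book's top at (289,238), the knob at (257,271) and the lever handle at (170,181). I'll enlarge that area.

```bash
python3 - <<'E'
import cv2
a=cv2.imread("pics/top0.png")[150:330,145:385]
cv2.imwrite("pics/topc.png",cv2.resize(a,None,fx=3.333,fy=3.333,interpolation=cv2.INTER_CUBIC))
E
```

```text
(no output)
```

View pics/topc.png

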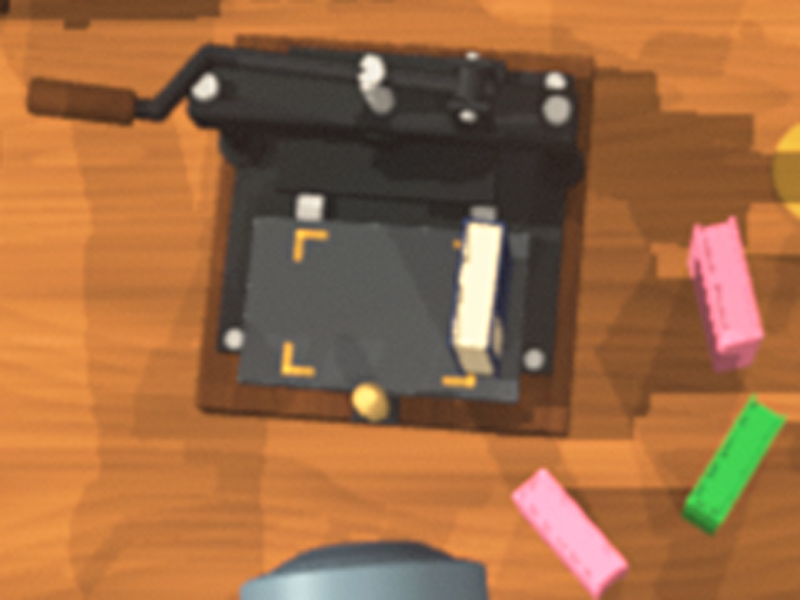

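The crop shows the bed's marks at far-left (297,231), near-left (283,373) and near-right (475,384). The book's cream top edge spans (468,221) to (475,347), the knob top is at (370,395), and the handle runs from (30,95) to (133,107).

```bash
cat >h.py <<'E'
import numpy as np,cv2
from workcell import viewer
def ray(n,px):
    c=viewer.camera_info(n);R=np.array(c["R"]);t=np.array(c["t"])
    p=cv2.undistortPoints(np.array([[px]],float),np.array(c["mtx"]),np.array(c["distortion"]))[0,0]
    return -R.T@t,R.T@np.array([p[0],p[1],1])
def atz(n,px,z):
    o,d=ray(n,px);return o+d*(z-o[2])/d[2]
def tri(p1,p2):
    o,d=ray("top",p1);q,e=ray("scene",p2)
    s=np.linalg.lstsq(np.c_[d,-e],q-o,rcond=None)[0]
    a,b=o+s[0]*d,q+s[1]*e
    return (a+b)/2,np.linalg.norm(a-b)
def cr(x,y):return (145+x*.3-.35,150+y*.3-.35)
E
python3 - <<'E'
from h import *
np.set_printoptions(precision=4,suppress=True)
M={k:atz("top",cr(*v),.075) for k,v in dict(FL=(297,231),NL=(283,373),NR=(475,384)).items()}
print(M); c=(M["FL"]+M["NR"])/2
x=M["FL"]-M["NL"];y=M["NL"]-M["NR"]
print("centre",c,np.linalg.norm(x),np.linalg.norm(y),"yaw",np.arctan2(x[1],x[0]),np.arctan2(-y[0],y[1]))
for v in [(468,221),(504,222),(493,347),(455,345)]:print("book",atz("top",cr(*v),.205))
print("knob",atz("top",cr(368,388),.125),tri(cr(368,390),(408,270)))
print("handle",tri(cr(82,101),(441,341)))
E
```

```text
{'FL': array([0.5921, 0.0547, 0.075 ]), 'NL': array([0.4778, 0.0622, 0.075 ]), 'NR': array([ 0.4691, -0.0884,  0.075 ])}
centre [ 0.5306 -0.0168  0.075 ] 0.1145319768549604 0.15085098958182402 yaw -0.06573419272466226 -0.057865422110102316
book [ 0.5684 -0.0904  0.205 ]
book [ 0.5676 -0.1166  0.205 ]
book [ 0.4753 -0.1095  0.205 ]
book [ 0.4768 -0.0822  0.205 ]
knob [ 0.4581 -0.0107  0.125 ] (array([ 0.4558, -0.0085,  0.1226]), np.float64(0.004637434842036482))
handle (array([0.6282, 0.1706, 0.3035]), np.float64(0.004369277820362481))
```

```bash
cat >>h.py <<'E'
from workcell import env
from scipy.spatial.transform import Rotation as Ro
def shift(target,p=None):
    o=env.get_obs();return Ro.from_quat(o["tcp_rot"]).inv().apply(np.array(target)-o["tool_pos"])/.6
def want_yaw(yaw): # tool x at yaw, tool z down
    o=env.get_obs();R=Ro.from_quat(o["tcp_rot"])
    G=Ro.from_matrix(np.array([[np.cos(yaw),np.sin(yaw),0],[np.sin(yaw),-np.cos(yaw),0],[0,0,-1]]).T)
    return (R.inv()*G).as_rotvec()/(np.pi/2)
np.set_printoptions(precision=4,suppress=True)
E
python3 -c "
from h import *
print(shift([.518,-.165,.42]),want_yaw(-.065));print(np.array(viewer.camera_info('wrist')['hand_eye']))"
```

```text
[ 0.7607 -0.5909 -0.0259] [-0.0011  0.      0.2106]
[[-0.0006 -0.9509 -0.3094  0.0792]
 [ 1.     -0.0004 -0.0007  0.0003]
 [ 0.0006 -0.3094  0.9509  0.0304]
 [ 0.      0.      0.      1.    ]]
```

Call:
jog_arm(delta_pos=[[0.08, -0.06, -0.01], [0.17, -0.13, -0.015], [0.25, -0.195, -0.015], [0.335, -0.26, -0.02], [0.42, -0.325, -0.02], [0.5, -0.39, -0.02], [0.585, -0.455, -0.025], [0.67, -0.52, -0.025], [0.76, -0.591, -0.026], [0.76, -0.591, -0.026]], twist=[[0, 0, -0.09], [0, 0, -0.18], [0, 0, -0.27], [0, 0, -0.36], [0, 0, -0.45], [0, 0, -0.54], [0, 0, -0.63], [0, 0, -0.71], [0, 0, -0.79], [0, 0, -0.79]], grip=[1, 1, 1, 1, 1, 1, 1, 1, 1, 1])

```text
clock: 1.35
tool_pos: [0.5188, -0.1625, 0.4199]
tcp_rot: [0.728, 0.686, 0.0, -0.0]
ft_force: [-1.0, -0.7, 0.1]
grip_width: 0.005
gripper_force: 0.0
```

```bash
python3 - <<'E'
from h import *
o=env.get_obs();print(o["clock"],o["tool_pos"],o["joint_pos"],shift([.518,-.15,.358]),want_yaw(1.506))
im=viewer.get_image("top")[150:330,145:385,::-1]
cv2.imwrite("pics/a.png",cv2.resize(im,None,fx=3.333,fy=3.333))
E
```

```text
1.35 [ 0.5188 -0.1625  0.4199] [-0.5122 -0.0177  1.8156  0.0003  1.3445 -0.4525] [ 0.0206 -0.0024  0.1032] [-0.0004 -0.0004  0.0032]
```

View pics/a.png

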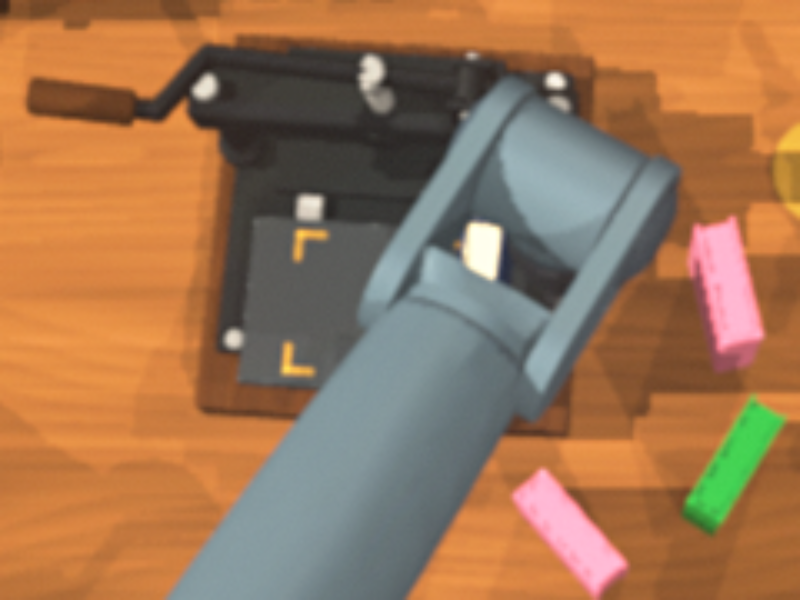

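The arm is clear and the book stands untouched with its top at (485,250). Next I descend behind it and start pushing.

Call:
jog_arm(delta_pos=[[0, 0, 0.05], [0, 0, 0.1], [0.02, -0.001, 0.1], [0.035, -0.001, 0.1], [0.045, -0.001, 0.1], [0.052, -0.001, 0.1], [0.059, -0.001, 0.1], [0.066, -0.001, 0.1], [0.073, -0.001, 0.1], [0.08, -0.001, 0.1]], twist=[[0, 0, 0], [0, 0, 0], [0, 0, 0], [0, 0, 0], [0, 0, 0], [0, 0, 0], [0, 0, 0], [0, 0, 0], [0, 0, 0], [0, 0, 0]], grip=[1, 1, 1, 1, 1, 1, 1, 1, 1, 1])

```text
clock: 2.65
tool_pos: [0.5201, -0.1171, 0.3604]
tcp_rot: [0.729, 0.684, -0.0, 0.0]
ft_force: [0.2, -1.0, 0.1]
grip_width: -0.002
gripper_force: 0.3
```

Call:
jog_arm(delta_pos=[[0.006, 0, 0], [0.012, 0, 0], [0.018, 0, 0], [0.024, 0, 0], [0.03, 0, 0], [0.036, 0, 0], [0.042, 0, 0], [0.048, 0, 0], [0.054, 0, 0], [0.054, 0, 0]], twist=[[0, 0, 0], [0, 0, 0], [0, 0, 0], [0, 0, 0], [0, 0, 0], [0, 0, 0], [0, 0, 0], [0, 0, 0], [0, 0, 0], [0, 0, 0]], grip=[1, 1, 1, 1, 1, 1, 1, 1, 1, 1])

```text
clock: 3.9
tool_pos: [0.5221, -0.0847, 0.3603]
tcp_rot: [0.729, 0.684, -0.0, -0.0]
ft_force: [0.2, -0.4, 0.4]
grip_width: -0.002
gripper_force: 0.0
```

```bash
python3 - <<'E'
from h import *
a=viewer.get_image("scene")[180:390,250:530,::-1];
cv2.imwrite("pics/b.png",cv2.resize(a,None,fx=2.8,fy=2.8))
E
```

```text
(no output)
```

View pics/b.png

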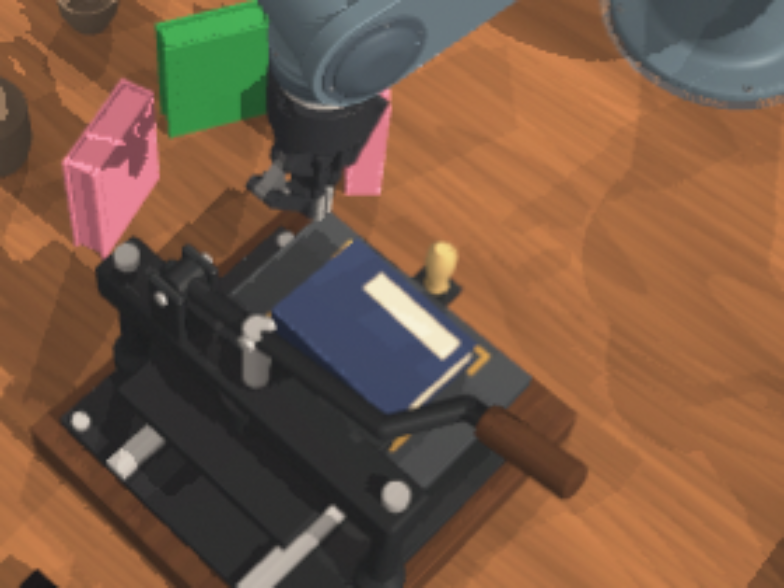

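The book has fallen flat inside the marks: the left marks show beyond its head at (480,360) and (400,440), and the right one at (345,245). The knob is clear at (441,265). Next I go behind the knob.

Call:
jog_arm(delta_pos=[[0, 0, -0.03], [0.03, -0.06, -0.03], [0.06, -0.12, -0.03], [0.09, -0.18, -0.02], [0.114, -0.22, 0], [0.114, -0.22, 0.05], [0.114, -0.22, 0.1], [0.114, -0.22, 0.145], [0.114, -0.22, 0.145], [0.114, -0.22, 0.145]], twist=[[0, 0, 0], [0, 0, 0], [0, 0, 0], [0, 0, 0], [0, 0, 0], [0, 0, 0], [0, 0, 0], [0, 0, 0], [0, 0, 0], [0, 0, 0]], grip=[1, 1, 1, 1, 1, 1, 1, 1, 1, 1])

```text
clock: 5.2
tool_pos: [0.3955, -0.0086, 0.275]
tcp_rot: [0.729, 0.684, 0.001, 0.001]
ft_force: [-0.7, 0.2, 0.0]
grip_width: -0.001
gripper_force: 0.0
```

```bash
python3 - <<'E'
from h import *
print(env.get_obs()["joint_pos"],shift([.425,-.010,.273]))
a=viewer.get_image("scene")[180:390,250:530,::-1];
cv2.imwrite("pics/c.png",cv2.resize(a,None,fx=2.8,fy=2.8))
E
```

```text
[-0.3102 -0.2176  2.2815  0.      1.0749 -0.2461] [0.0007 0.0491 0.0035]
```

View pics/c.png

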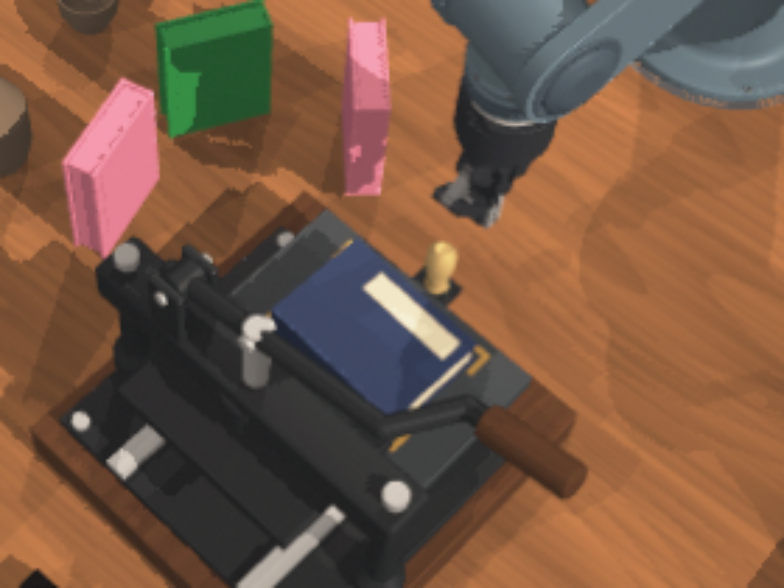

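The fingers hang behind the knob and in line with it; the knob is at (441,265). Pushing.

Call:
jog_arm(delta_pos=[[0, 0.02, 0.004], [0, 0.035, 0.004], [0, 0.045, 0.004], [0, 0.055, 0.004], [0, 0.068, 0.004], [0, 0.082, 0.004], [0, 0.097, 0.004], [0, 0.112, 0.004], [0, 0.127, 0.004], [0, 0.142, 0.004]], twist=[[0, 0, 0], [0, 0, 0], [0, 0, 0], [0, 0, 0], [0, 0, 0], [0, 0, 0], [0, 0, 0], [0, 0, 0], [0, 0, 0], [0, 0, 0]], grip=[1, 1, 1, 1, 1, 1, 1, 1, 1, 1])

```text
clock: 6.5
tool_pos: [0.4804, -0.0138, 0.2708]
tcp_rot: [0.729, 0.684, -0.0, 0.0]
ft_force: [-2.8, -1.4, 1.7]
grip_width: -0.005
gripper_force: 1.5
```

Call:
jog_arm(delta_pos=[[0, 0.015, 0], [0, 0.03, 0], [0, 0.045, 0], [0, 0.06, 0], [0, 0.075, 0], [0, 0.088, 0], [0, 0.098, 0], [0, 0.105, 0], [0, 0.11, 0], [0, 0.11, 0]], twist=[[0, 0, 0], [0, 0, 0], [0, 0, 0], [0, 0, 0], [0, 0, 0], [0, 0, 0], [0, 0, 0], [0, 0, 0], [0, 0, 0], [0, 0, 0]], grip=[1, 1, 1, 1, 1, 1, 1, 1, 1, 1])

```text
clock: 7.75
tool_pos: [0.546, -0.0178, 0.271]
tcp_rot: [0.729, 0.684, 0.001, 0.0]
ft_force: [-1.7, -0.5, 0.2]
grip_width: 0.002
gripper_force: 0.2
```

Call:
jog_arm(delta_pos=[[0, 0.003, 0], [0, 0.006, 0], [0, 0.009, 0], [0, 0.012, 0], [0, 0.015, 0], [0, 0.018, 0], [0, 0.02, 0], [0, 0.022, 0], [0, 0.024, 0], [0, 0.024, 0]], twist=[[0, 0, 0], [0, 0, 0], [0, 0, 0], [0, 0, 0], [0, 0, 0], [0, 0, 0], [0, 0, 0], [0, 0, 0], [0, 0, 0], [0, 0, 0]], grip=[1, 1, 1, 1, 1, 1, 1, 1, 1, 1])

```text
clock: 9.0
tool_pos: [0.5586, -0.0186, 0.2708]
tcp_rot: [0.729, 0.684, -0.003, -0.003]
ft_force: [-16.7, 1.2, 12.5]
grip_width: -0.001
gripper_force: 8.7
```

Contact force has risen at x = 0.5586, where the stop was expected, so the bed is home. I back off and go above the lever handle.

Call:
jog_arm(delta_pos=[[0, -0.04, 0], [0, -0.1, 0], [0, -0.12, -0.08], [0, -0.12, -0.18], [0, -0.1, -0.28], [0.06, -0.06, -0.37], [0.14, 0, -0.43], [0.22, 0.05, -0.432], [0.323, 0.092, -0.432], [0.323, 0.092, -0.432]], twist=[[0, 0, 0], [0, 0, 0], [0, 0, 0], [0, 0, 0], [0, 0, 0], [0, 0, 0], [0, 0, 0], [0, 0, 0], [0, 0, 0], [0, 0, 0]], grip=[1, 1, 1, 1, 1, 1, 1, 1, 1, 1])

```text
clock: 10.25
tool_pos: [0.6286, 0.1739, 0.5294]
tcp_rot: [0.728, 0.685, 0.0, 0.0]
ft_force: [-0.7, -0.6, -0.1]
grip_width: -0.001
gripper_force: 0.0
```

```bash
python3 - <<'E'
from h import *
print(env.get_obs()["tool_pos"],shift([.628,.171,.53]))
a=viewer.get_image("scene")[180:390,250:530,::-1]
cv2.imwrite("pics/d.png",cv2.resize(a,None,fx=2.8,fy=2.8))
cv2.imwrite("pics/e.png",viewer.get_image("wrist")[:,:,::-1])
E
```

```text
[0.6286 0.1739 0.5294] [-0.0049 -0.0008 -0.0009]
```

View pics/d.png

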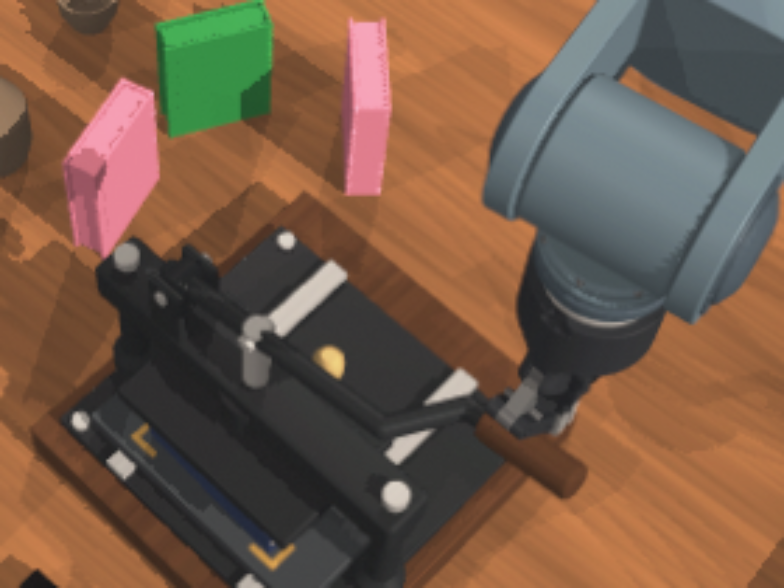

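View pics/e.png

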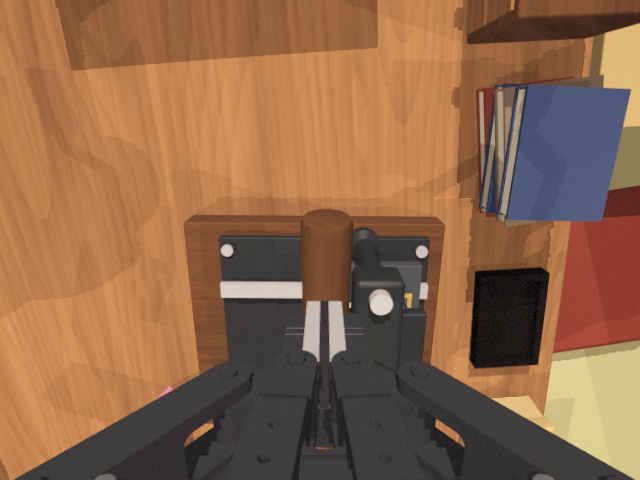

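The bed is home: the far marks show beyond the platen at (145,440) and (270,555), with the book between them. In the wrist view the handle at x≈326 is centred under the fingers at x≈324. Pressing down.

Call:
jog_arm(delta_pos=[[0, 0, 0.03], [0, 0, 0.05], [0, 0, 0.065], [0, 0, 0.08], [0, 0, 0.095], [0, 0, 0.11], [0, 0, 0.125], [0, 0, 0.14], [0, 0, 0.155], [0, 0, 0.17]], twist=[[0, 0, 0], [0, 0, 0], [0, 0, 0], [0, 0, 0], [0, 0, 0], [0, 0, 0], [0, 0, 0], [0, 0, 0], [0, 0, 0], [0, 0, 0]], grip=[1, 1, 1, 1, 1, 1, 1, 1, 1, 1])

```text
clock: 11.6
tool_pos: [0.6276, 0.1711, 0.4275]
tcp_rot: [0.729, 0.684, 0.0, -0.0]
ft_force: [0.7, 3.3, 2.8]
grip_width: 0.001
gripper_force: 1.5
```

Call:
jog_arm(delta_pos=[[0, 0, 0.01], [0, 0, 0.018], [0, 0, 0.025], [0, 0, 0.03], [0, 0, 0.034], [0, 0, 0.038], [0, 0, 0.041], [0, 0, 0.044], [0, 0, 0.047], [0, 0, 0.047]], twist=[[0, 0, 0], [0, 0, 0], [0, 0, 0], [0, 0, 0], [0, 0, 0], [0, 0, 0], [0, 0, 0], [0, 0, 0], [0, 0, 0], [0, 0, 0]], grip=[1, 1, 1, 1, 1, 1, 1, 1, 1, 1])

```text
clock: 12.85
tool_pos: [0.6276, 0.1708, 0.4014]
tcp_rot: [0.729, 0.684, -0.0, 0.001]
ft_force: [-3.7, -2.7, 8.1]
grip_width: 0.002
gripper_force: 4.0
```

Call:
jog_arm(delta_pos=[[0, 0, 0.001], [0, 0, 0.002], [0, 0, 0.003], [0, 0, 0.004], [0, 0, 0.005], [0, 0, 0.006], [0, 0, 0.007], [0, 0, 0.008], [0, 0, 0.008], [0, 0, 0.008]], twist=[[0, 0, 0], [0, 0, 0], [0, 0, 0], [0, 0, 0], [0, 0, 0], [0, 0, 0], [0, 0, 0], [0, 0, 0], [0, 0, 0], [0, 0, 0]], grip=[1, 1, 1, 1, 1, 1, 1, 1, 1, 1])

```text
clock: 14.1
tool_pos: [0.6276, 0.1709, 0.4008]
tcp_rot: [0.729, 0.684, 0.0, 0.001]
ft_force: [-11.1, -3.7, 22.4]
grip_width: 0.002
gripper_force: 11.3
```

Call:
jog_arm(delta_pos=[[0, 0, 0.002], [0, 0, 0.004], [0, 0, 0.006], [0, 0, 0.008], [0, 0, 0.008], [0, 0, 0.008], [0, 0, 0.008], [0, 0, 0.008], [0, 0, 0.008], [0, 0, 0.008]], twist=[[0, 0, 0], [0, 0, 0], [0, 0, 0], [0, 0, 0], [0, 0, 0], [0, 0, 0], [0, 0, 0], [0, 0, 0], [0, 0, 0], [0, 0, 0]], grip=[1, 1, 1, 1, 1, 1, 1, 1, 1, 1])

```text
clock: 15.35
tool_pos: [0.6276, 0.1709, 0.4003]
tcp_rot: [0.729, 0.684, 0.001, 0.002]
ft_force: [-20.0, -6.4, 37.9]
grip_width: -0.0
gripper_force: 19.0
```

Call:
jog_arm(delta_pos=[[0, 0, -0.01], [0, 0, -0.02], [0, 0, -0.05], [0, 0, -0.1], [0, -0.05, -0.16], [0, -0.15, -0.2], [0, -0.25, -0.2], [0, -0.3, -0.2], [0, -0.3, -0.2], [0, -0.3, -0.2]], twist=[[0, 0, 0], [0, 0, 0], [0, 0, 0], [0, 0, 0], [0, 0, 0], [0, 0, 0], [0, 0, 0], [0, 0, 0], [0, 0, 0], [0, 0, 0]], grip=[1, 1, 1, 1, 1, 1, 1, 1, 1, 1])

```text
clock: 16.6
tool_pos: [0.4483, 0.1825, 0.5105]
tcp_rot: [0.729, 0.684, 0.0, 0.0]
ft_force: [-0.5, 0.9, 0.5]
grip_width: -0.0
gripper_force: 0.0
```

```bash
python3 - <<'E'
from h import *
a=viewer.get_image("scene")[180:390,250:530,::-1]
cv2.imwrite("pics/f.png",cv2.resize(a,None,fx=2.8,fy=2.8))
E
```

```text
(no output)
```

View pics/f.png

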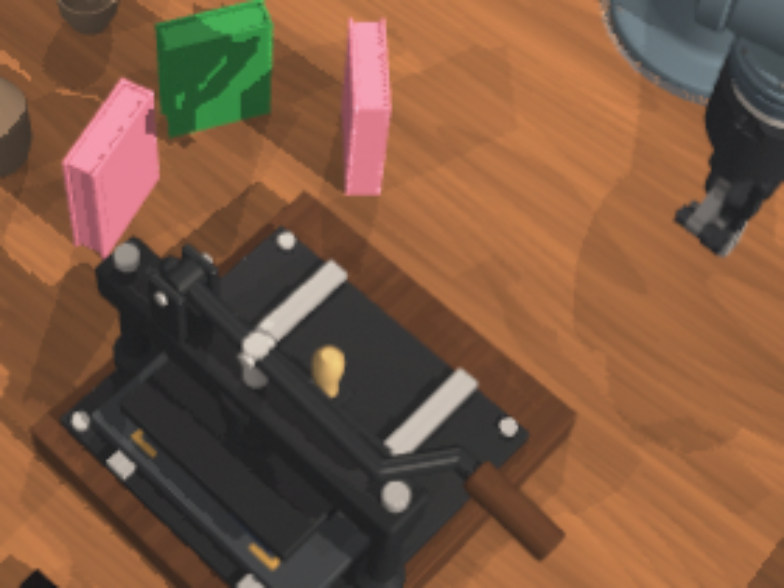

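The lever stays down (handle at 515,510), the platen rests on the book, and the bed is home (knob at 328,370). The robot is clear, so I'll hand in.

```bash
python3 -c "
from workcell import sign_off
print(sign_off())"
```

```text
the job is handed in; nothing more can be done
None
```

I pushed the blue book flat inside the marks, pushed the bed home, and left the lever down after pressing it to about 38 N against the book; I signed off at about 17 s with the robot touching nothing.

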